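Unlock the food chopper and hold its run button half down

ROBOT

A 7-joint arm with a two-finger parallel gripper is mounted at the origin on a cart in front of the work surface, level with it; the furniture and walls round the work are solid. World frame = base frame: x ahead of the robot, y to its left, z up, the work surface at z = 0. Lengths are in mm, angles in rad, forces in N, time in s.
With the tool pointing down it reaches from about 400 to 875 mm from the base axis. Payload 4.4 kg.
Tool frame: the origin (TCP) lies midway between the tips of the shut fingers; the grasp point (between the pads) lies ctrl.grip_depth behind it (ctrl.grip_depth is the distance from the TCP to the grasp point, in mm); z points along the fingers, y is the line along which they close (so a half turn about z gives the same grasp; the last joint's range is limited). The gripper opens to 85 mm and grips with 20 to 120 N. Pads are 22 mm wide; open, the fingers measure 114 mm over their backs; the gripper's body (76 mm by 85 mm) begins 54 mm behind the grasp point. The pads swing forward as they close: fully open they stand 13 mm farther back than shut.
Start: joints at [1.242, 0.628, 0.038, 1.517, -0.027, 0.996, -0.02], TCP at [168.889, -627.69, 208.713] pointing down, gripper open.
Joint ranges: [-3.06, 3.06], [-0.37, 2.12], [-1.25, 1.32], [0.18, 2.47], [-1.1, 4.24], [0.23, 1.98], [-2.94, 2.94]. Speed limits (rad/s): [2.57, 2.57, 3.14, 3.14, 3.14, 3.14, 3.14].

INTERFACE

Orientations are given as [roll, pitch, yaw] about the fixed x, y, z axes, in that order (R = Rz(yaw) Ry(pitch) Rx(roll)).
In Python, from cell import ctrl gives the robot as it stands.
- The arm moves only by the tool carry_out, never from a script. Its argument "deltas" is one flat list of numbers, 7 for each row, row after row: the turn, a rotation vector about the tool's x, y, z in degrees, then the shift along the tool's x, y, z in m, then the closure, from -1 (fully open) to 1 (shut). In form: [wx, wy, wz, dx, dy, dz, claw, wx, wy, wz, dx, dy, dz, claw, ...]. A call has 1 to 12 rows; each row shifts and turns the commanded pose from where the row before left it, along the tool's axes as they then stand; what a row does not reach is not made up. A row lasts 1/8 s, in which the tool goes at most 62.5 mm and 10.7 degrees, less where a joint would pass 70% of its speed; a pose out of reach is approached as far as the arm can. A call with a gripper value outside its range is refused whole. The fingers move at their own pace and stop on an object; the grip force is fixed at half the most. Time passes only in rows, so rows that do not move let the fingers close. It gives the time, the measured TCP pose, the force, the opening and the grip force at its end, in the units of the state.
- ctrl.read_state(): the state, without advancing time (a new reading comes with each control period).
- ctrl.get_image(name): name is "side" or "top"; returns the picture (420x560x3 uint8, red, green, blue); there is no depth.
- ctrl.calibration(name): a dict with "mtx" (3x3 intrinsics, pixels), "distortion" ([k1, k2, p1, p2, k3] as OpenCV has them; the pictures are not rectified), "R" (3x3) and "t" (3): a world point X has camera coordinates R X + t. Camera axes: x right, y down, z forward; pixel columns grow to the right and rows downward; lengths in mm; the calibration is good to about 2 mm. A picture is of the moment at which its call begins. calibration takes no time and is no camera call.
- ctrl.finish_job(): hands the job in; it is judged then, once.
The state is a dict: "clock": time; "qpos": joint angles; "qd": joint speeds; "tau": joint torques, N m; "eef_pos": TCP position; "tool_rot": TCP orientation; "force": force on the tool from outside, world axes, zero at the start; "torque": the same for the moment, N m; "width": finger opening in mm; "gripper_force": force on a finger pad.
Only numpy, scipy, OpenCV 4.12 (cv2) and the standard library are available. Lean on these libraries where they do the work, as an engineer would, in place of code of your own. Each camera call takes 0.05 s, during which the arm holds its last target. There are 200 camera calls.

TASK

Unlock the food chopper: take the red key from its wooden block, push it fully home in the key switch and turn it clockwise as far as it goes, then let go and leave the key in the switch. Only then press the big green button to half its travel, so that its yellow band just sinks into the deck, without ever bottoming it, keep it there for at least two seconds, and finish still holding it there. Leave the salt shaker, spice jar, cup and egg timer alone.

Things in the scene. Friction and masses are not known exactly. Their poses are not given: they have to be found in the camera images.
- key: loose 50 g key, standing upright in the wooden key block at first. Origin at the blade's tip, z up towards the bow. Steel blade 16 mm wide (its x), 6 mm thick (y), 22 mm long, the lowest 6 mm slimmer (14 x 4.5 mm). A shoulder 24 x 10.5 mm from z = 22 to 27 mm rests on the rim of the slot. Half a turn about z makes no difference.
- key_bow (a point): grip point inside the key's red bow, 50 mm above the blade's tip, axes as the key's. The bow is 30 mm wide (x) and 10 mm thick (y), from 27 to 64 mm above the tip: grip it across its thickness, along y.
- key_block: fixed wooden block, 74 x 54 mm, 34 mm high, origin at the centre of its underside; the key stands in a slot in the middle of its top, 22 mm deep, wide along the block's x. The key comes out straight upwards. Wall cupboards hang over the back of the worktop (from x = 0.6 m on, 0.58 m above it): draw the arm in before swinging it across.
- chopper: fixed food chopper, origin on the worktop under the centre of its control console, x from the console to the bowl. Console 144 (x) by 224 mm (y), flat aluminium deck 60 mm high. Key switch at x = -15, y = +55 mm, green button at x = -15, y = -55 mm. Behind it the round motor base and closed clear bowl (axis at x = 142 mm, radius 76 mm, 143 mm high).
- keyway_mouth (a point): centre of the mouth of the key switch's slot, in the top of the round steel rotor (42 mm across), 64 mm above the worktop; turns with the rotor: x along the wide side of the slot, z up. Slot 18.2 (x) by 8.2 mm (y), 27 mm deep, with a 1.5 mm chamfer. A key fully home has its tip 22 mm below this point, its shoulder on the rotor.
- key_switch (a joint): turn of the key switch, rad: 0 off (slot along the chopper's y, red pointer line at the grey dot) to 1.2 fully on (a stop; pointer at the green dot); grows clockwise seen from above. About 0.05 N m of friction; it stays where it is left. The key has some 0.2 rad of play in the slot, so it must be turned that much further than the switch.
- run_button (a joint): travel of the run button, m: 0 up, 0.008 half way (held here), 0.016 bottomed. Spring: 4 N to start it, about 8 N half way, 12 N at the bottom; it springs up when let go.
- run_button_top (a point): centre of the top of the round run button, green cap 47 mm across, 10 mm high over a yellow band; moves down with the button. At rest 18 mm above the deck (78 mm above the worktop), half way 10 mm above it, when the band has just gone into the deck.
- salt: loose salt shaker, 44 mm across, 90 mm high, grey top; origin at the centre of its underside. Leave alone.
- jar: loose glass spice jar with red cap, 45 mm across, 106 mm high; origin at the centre of its underside. Leave alone.
- cup: loose blue espresso cup, 63 x 93 mm, 53 mm high; origin at the centre of its underside. Leave alone.
- timer: loose round red egg timer, 44 mm across, 30 mm high; origin at the centre of its underside. Leave alone.

How it is judged:
By the outcome, as a careful person would: the job done as asked, in the order asked, and still so for the second after the job is handed in, while the arm keeps its last pose, push and grip.
It also fails if it takes over 72 s, if anything falls off the work surface, if the arm or the gripper's body presses on something with over 40 N, if the wrist force passes 120 N, or if a joint passes its speed limit or range.

## Working session

There is one attempt and no reset: what is moved stays moved. The work goes in short steps, Python scripts to look and compute and a tool call to move; the robot and the scene stay as the last step left them, time stands still between calls to the robot, and variables do not carry over. Pictures are saved under pics/ and viewed, at most 10 in all, crops included, and the job is handed in when it is done.

Besides the shell and the picture viewer there is one more tool, called after "Emit:" in YAML: its name, and indented under it one key for each argument. carry_out: Moves the arm, as the interface text tells. Its arguments: {"type":"object","properties":{"deltas":{"type":"array"}},"required":["deltas"]}

```bash
ls; mkdir -p pics; python3 - <<'E'
from cell import ctrl
import cv2
s=ctrl.read_state()
print(s, ctrl.grip_depth)
for n in("side","top"):
    cv2.imwrite(f"pics/{n}0.png",ctrl.get_image(n)[:,:,::-1])
    c=ctrl.calibration(n); print({k:__import__('numpy').round(v,3).tolist() for k,v in c.items()})
E
```

```text
pics
{'clock': 0.0, 'qpos': array([ 1.24218618,  0.62933136,  0.03842713,  1.51838878, -0.02699568,
        0.99628719, -0.01998281]), 'qd': array([ 5.71743159e-04, -7.54722306e-05,  3.72388485e-04,  9.98709250e-04,
        2.58113139e-03,  1.19997172e-04, -4.70135426e-04]), 'tau': array([-5.19372134e-04, -5.63407874e+01,  1.22601282e+00, -1.93446797e+01,
        1.10722924e-02,  1.06595099e-02, -9.46355421e-07]), 'eef_pos': array([ 168.72595929, -627.02080778,  207.79178003]), 'tool_rot': array([-3.13969563e+00,  1.95576644e-05,  2.62841216e-01]), 'force': array([-0.05784151, -0.12688169,  0.33065724]), 'torque': array([0.00254567, 0.03668224, 0.00594234]), 'gripper_force': 0.0, 'width': 85.25272680241314} 18.700000000000003
{'mtx': [[520.323, 0.0, 272.526], [0.0, 520.323, 204.798], [0.0, 0.0, 1.0]], 'distortion': [-0.024, 0.0, 0.0, 0.0, 0.0], 'R': [[-0.944, -0.331, 0.01], [-0.229, 0.632, -0.74], [0.238, -0.701, -0.673]], 't': [495.499, 177.042, 1212.853]}
{'mtx': [[460.856, 0.0, 267.869], [0.0, 460.856, 212.822], [0.0, 0.0, 1.0]], 'distortion': [0.031, 0.0, 0.0, 0.0, 0.0], 'R': [[-0.35, -0.937, 0.005], [-0.913, 0.34, -0.227], [0.211, -0.084, -0.974]], 't': [196.759, 489.163, 1143.853]}
```

View pics/side0.png

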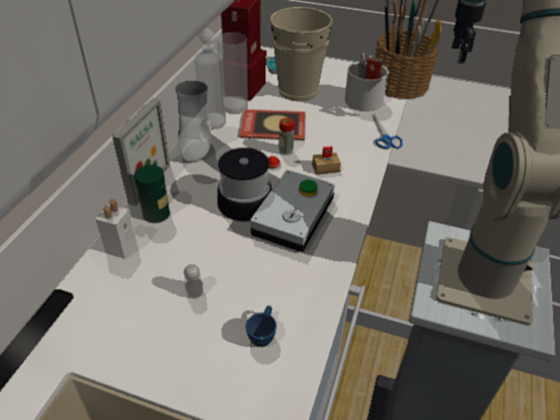

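View pics/top0.png

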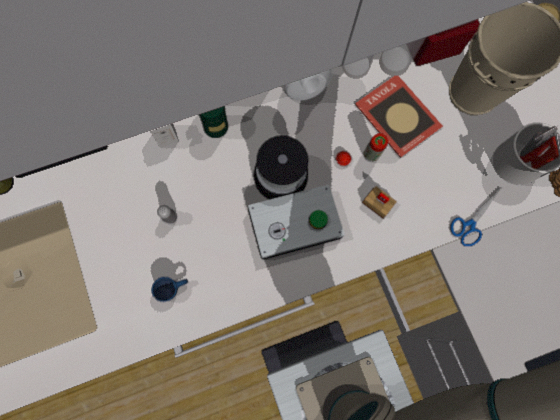

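The side view shows the console near (293,208), the button at (308,187), the switch at (291,215) and the block with the key at (327,160). In the top view the button is at (318,219), the switch at (278,231) and the block at (379,202). I'll enlarge these areas.

```bash
cat > h.py <<'E'
import numpy as np, cv2
from cell import ctrl
def cal(n):
    c=ctrl.calibration(n); return [np.array(c[k],float) for k in("mtx","distortion","R","t")]
def ray(n,uv):
    K,d,R,t=cal(n); p=cv2.undistortPoints(np.array(uv,float).reshape(-1,1,2),K,d).reshape(-1,2)
    return -R.T@t, np.c_[p,np.ones(len(p))]@R
def plane(n,uv,z):
    o,d=ray(n,uv); return o+d*((z-o[2])/d[:,2])[:,None]
def two(uva,uvb):  # side, top -> points, gap
    oa,da=ray("side",uva); ob,db=ray("top",uvb); out=[]
    for a,b in zip(da,db):
        s,_,_,_=np.linalg.lstsq(np.c_[a,-b],ob-oa,rcond=None); p,q=oa+a*s[0],ob+b*s[1]
        out.append(np.r_[(p+q)/2,np.linalg.norm(p-q)])
    return np.array(out)
def proj(n,X):
    K,d,R,t=cal(n); return cv2.projectPoints(np.array(X,float).reshape(-1,3),cv2.Rodrigues(R)[0],t,K,d)[0].reshape(-1,2)
E
python3 - <<'E'
import cv2,numpy as np
s=cv2.imread("pics/side0.png");t=cv2.imread("pics/top0.png")
f=lambda im,x,y,w,h,k:cv2.resize(im[y:y+h,x:x+w],None,fx=k,fy=k,interpolation=cv2.INTER_CUBIC)
a=np.vstack([f(s,245,165,100,75,4),f(s,305,140,50,37.5.__int__(),8)[:225*4//3]])
b=np.vstack([f(t,242,175,100,75,4),f(t,355,182,50,37,8)])
h=min(len(a),len(b)); cv2.imwrite("pics/c1.png",np.hstack([a[:h],b[:h]])); print(a.shape,b.shape)
E
```

```text
(596, 400, 3) (596, 400, 3)
```

View pics/c1.png

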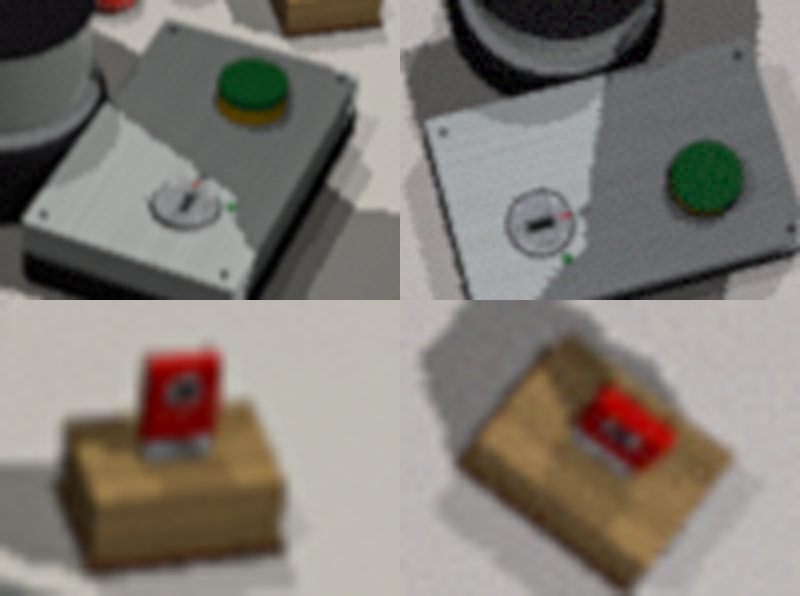

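Top row: rotor, slot, pointer, button and deck screws in both views. Bottom row: block and red bow. Next I'll triangulate these.

```bash
python3 - <<'E'
from h import *
np.set_printoptions(suppress=True,precision=1)
def px(p,x0,y0,k,ox,oy): return [x0+(p[0]-ox+.5)/k-.5, y0+(p[1]-oy+.5)/k-.5]
S=lambda p:px(p,245,165,4,0,0); T=lambda p:px(p,242,175,4,400,0)
SB=lambda p:px(p,305,140,8,0,300); TB=lambda p:px(p,355,182,8,400,300)
# rotor z64, button z78, screws z60: FL? side/top order: bowl-left, right-back, right-front(,front-left)
print("screw side",plane("side",[S(p) for p in[(43,214),(173,30),(341,79),(224,274)]],60))
print("screw top",plane("top",[T(p) for p in[(445,132),(738,55),(791,229)]],60))
print("screw two",two([S((43,214)),S((173,30)),S((341,79))],[T((445,132)),T((738,55)),T((791,229))]))
print("rotor",plane("side",[S((186,202))],64),plane("top",[T((541,223))],64),two([S((186,202))],[T((541,223))]))
print("button",plane("side",[S((253,83))],78),plane("top",[T((706,174))],78),two([S((253,83))],[T((706,174))]))
im={n:cv2.imread(f"pics/{n}0.png") for n in("side","top")}
for n,(x,y,w,h) in {"side":(300,175,20,22),"top":(305,205,28,28)}.items():
    hsv=cv2.cvtColor(im[n][y:y+h,x:x+w],cv2.COLOR_BGR2HSV); m=cv2.inRange(hsv,(45,110,40),(80,255,255))
    c=max(cv2.findContours(m,0,2)[0],key=cv2.contourArea); M=cv2.moments(m,True); print(n,"green",x+M['m10']/M['m00'],y+M['m01']/M['m00'],cv2.boundingRect(c))
# block upper face z34 and bow top z=34-22... tip at 12 -> bow top 76
print("block side",plane("side",[SB(p) for p in[(65,420),(98,482),(282,478),(250,402)]],34))
print("block top",plane("top",[TB(p) for p in[(565,335),(732,458),(632,555),(462,452)]],34))
for n,(x,y,w,h) in {"side":(315,140,25,22),"top":(370,185,25,22)}.items():
    hsv=cv2.cvtColor(im[n][y:y+h,x:x+w],cv2.COLOR_BGR2HSV); m=cv2.inRange(hsv,(0,150,60),(8,255,255))|cv2.inRange(hsv,(172,150,60),(180,255,255))
    c=max(cv2.findContours(m,0,2)[0],key=cv2.contourArea); M=cv2.moments(cv2.convexHull(c)); u=[x+M['m10']/M['m00'],y+M['m01']/M['m00']]
    print(n,"red",u,plane(n,[u],57), cv2.minAreaRect(c))
E
```

```text
screw side [[ 555.    43.3   60. ]
 [ 536.  -155.2   60. ]
 [ 415.8 -144.1   60. ]
 [ 435.6   54.9   60. ]]
screw top [[ 552.8   45.3   60. ]
 [ 534.5 -152.8   60. ]
 [ 415.  -140.8   60. ]]
screw two [[ 553.2   45.6   62.3    1.9]
 [ 534.5 -152.1   62.5    1.1]
 [ 414.8 -140.1   63.4    0.5]]
rotor [[474.8   7.3  64. ]] [[474.    8.6  64. ]] [[474.1   8.7  65.4   0.6]]
button [[464.2 -99.4  78. ]] [[464.6 -99.9  78. ]] [[ 464.5 -100.    77.5    0.3]]
side green 307.84971098265896 185.77456647398844 (0, 5, 17, 13)
top green 318.22314049586777 218.89256198347107 (5, 6, 18, 17)
block side [[ 502.8 -288.7   34. ]
 [ 481.6 -257.3   34. ]
 [ 420.3 -282.2   34. ]
 [ 442.2 -322.6   34. ]]
block top [[ 500.6 -284.7   34. ]
 [ 442.  -319.6   34. ]
 [ 423.2 -275.1   34. ]
 [ 475.3 -236.4   34. ]]
side red [326.92009132420094, 151.70091324200914] [[ 461.2 -285.6   57. ]] ((11.5, 11.5), (9.0, 9.0), 90.0)
top red [382.8574712643678, 197.61379310344827] [[ 460. -283.   57.]] ((12.829268455505371, 12.463415145874023), (11.55685806274414, 7.183992862701416), 38.65980529785156)
```

```bash
cat >> h.py <<'E'
from scipy.spatial.transform import Rotation as Ro
def go(x,y,z,yaw,pre=True):
    "shift (at present orientation) then turn, in tool axes"
    s=ctrl.read_state(); R=Ro.from_euler('xyz',s['tool_rot'])
    T=Ro.from_euler('xyz',[np.pi,0,yaw]); rv=(R.inv()*T).as_rotvec(degrees=True)
    d=np.array([x,y,z])-s['eef_pos']
    print("t",round(s['clock'],2),"pos",s['eef_pos'].round(1),"rot",s['tool_rot'].round(4),"F",s['force'].round(1),"w",round(s['width'],1))
    print("shift tool mm",R.inv().apply(d).round(2),"turn deg",rv.round(2),"| shift after turn",T.inv().apply(d).round(2))
E
python3 - <<'E'
from h import *
np.set_printoptions(suppress=True,precision=3)
for n,(x,y,w,h) in {"side":(305,138,45,40),"top":(352,180,50,42)}.items():
    im=cv2.resize(cv2.imread(f"pics/{n}0.png")[y:y+h,x:x+w],None,fx=8,fy=8,interpolation=cv2.INTER_CUBIC)
    hsv=cv2.cvtColor(im,cv2.COLOR_BGR2HSV)
    red=cv2.inRange(hsv,(0,170,60),(7,255,255))|cv2.inRange(hsv,(172,150,60),(180,255,255)); wood=cv2.inRange(hsv,(8,90,40),(30,255,255))
    for nm,m in("red",red),("wood",wood|red):
        c=cv2.convexHull(max(cv2.findContours(m,0,2)[0],key=cv2.contourArea)); p=cv2.approxPolyDP(c,10,True)[:,0]
        p=(p+.5)/8-.5+[x,y]; print(n,nm)
        for z in((0,34) if nm=="wood" else(39,76)):
            P=plane(n,p,z)[:,:2]; d=np.roll(P,-1,0)-P; print(z,np.c_[p,P,np.hypot(*d.T),np.arctan2(d[:,1],d[:,0])%np.pi])
go(460.5,-284,130,.55)
E
```

```text
side red
39 [[ 330.938  146.688  461.333 -337.913   45.422    1.832]
 [ 331.062  155.938  449.589 -294.035   26.493    0.532]
 [ 322.188  156.938  472.416 -280.588   45.633    1.756]
 [ 323.438  147.688  480.833 -325.438   23.15     0.569]]
76 [[ 330.938  146.688  451.417 -287.099   43.561    1.832]
 [ 331.062  155.938  440.154 -245.02    25.407    0.532]
 [ 322.188  156.938  462.045 -232.124   43.762    1.756]
 [ 323.438  147.688  470.118 -275.135   22.201    0.569]]
side wood
0 [[ 330.938  146.688  471.785 -391.474   75.786    2.158]
 [ 339.312  161.312  429.778 -328.394   43.738    1.813]
 [ 339.312  170.438  419.305 -285.929   69.704    0.542]
 [ 316.188  173.312  479.001 -249.943   44.869    2.111]
 [ 312.188  163.938  502.09  -288.416   39.686    1.756]
 [ 313.438  155.938  509.413 -327.421   57.018    1.249]
 [ 323.938  147.188  491.364 -381.508   21.97     0.471]]
34 [[ 330.938  146.688  462.673 -344.78    73.05     2.158]
 [ 339.312  161.312  422.183 -283.978   42.158    1.813]
 [ 339.312  170.438  412.088 -243.046   67.187    0.542]
 [ 316.188  173.312  469.629 -208.36    4
[... 748 characters left out ...]
2.967   13.626    2.157]]
top wood
0 [[ 375.562  186.562  505.047 -296.3     66.954    0.534]
 [ 395.438  201.312  447.431 -330.406   58.963    2.089]
 [ 382.562  217.438  418.202 -279.198   68.547    0.533]
 [ 362.188  202.062  477.242 -244.369   58.906    2.062]]
34 [[ 375.562  186.562  498.638 -284.904   65.094    0.534]
 [ 395.438  201.312  442.622 -318.063   57.325    2.089]
 [ 382.562  217.438  414.206 -268.277   66.643    0.533]
 [ 362.188  202.062  471.605 -234.416   57.27     2.062]]
t 0.1 pos [ 168.7 -627.1  207.9] rot [-3.14   0.     0.263] F [ 0.3 -0.6  1.5] w 85.3
shift tool mm [ 370.89 -255.41   78.32] turn deg [ -0.1   -0.01 -16.46] | shift after turn [ 428.08 -140.     77.89]
```

Emit:
carry_out:
  deltas: [0,0,0,0.037,-0.0255,0.008,-1,0,0,0,0.037,-0.0255,0.008,-1,0,0,0,0.037,-0.0255,0.008,-1,0,0,0,0.037,-0.0255,0.008,-1,0,0,0,0.037,-0.0255,0.008,-1,0,0,0,0.037,-0.0255,0.008,-1,0,0,0,0.037,-0.0255,0.008,-1,0,0,0,0.037,-0.0255,0.008,-1,0,0,0,0.037,-0.0255,0.008,-1,0,0,0,0.037,-0.0255,0.008,-1,0,0,-8,0,0,0,-1,0,0,-7.6,0,0,0,-1]

```text
clock: 1.6
eef_pos: [460.2, -284.2, 128.2]
tool_rot: [-3.141, 0.001, 0.542]
force: [-0.9, -0.7, 0.3]
width: 85.5
gripper_force: 0.0
```

Emit:
carry_out:
  deltas: [0,0,0,0,0,0,-1,0,0,0,0,0,0,-1]

```text
clock: 1.85
eef_pos: [459.7, -285.5, 128.6]
tool_rot: [-3.141, 0.0, 0.532]
force: [0.2, -0.4, 0.1]
width: 85.7
gripper_force: 0.0
```

```bash
python3 - <<'E'
from h import *
go(460.3,-283,44,.534)
E
```

```text
t 1.85 pos [ 459.7 -285.5  128.6] rot [-3.1413e+00  2.0000e-04  5.3240e-01] F [ 0.2 -0.4  0.1] w 85.7
shift tool mm [ 1.82 -1.8  84.58] turn deg [-0.02  0.01 -0.09] | shift after turn [ 1.8  -1.82 84.58]
```

Emit:
carry_out:
  deltas: [0,0,0,0.0018,-0.0018,0.015,-1,0,0,0,0,0,0.02,-1,0,0,0,0,0,0.02,-1,0,0,0,0,0,0.02,-1,0,0,0,0,0,0.0095,-1,0,0,0,0,0,0,-1,0,0,0,0,0,0,1,0,0,0,0,0,0,1,0,0,0,0,0,0,1,0,0,0,0,0,0,1,0,0,0,0,0,0,1,0,0,0,0,0,0,1]

```text
clock: 3.35
eef_pos: [460.6, -282.8, 44.6]
tool_rot: [3.141, -0.0, 0.535]
force: [-0.3, 2.1, 4.7]
width: 8.0
gripper_force: 60.5
```

Emit:
carry_out:
  deltas: [0,0,0,0,0,0,1,0,0,0,0,0,0,1,0,0,0,0,0,0,1]

```text
clock: 3.72
eef_pos: [460.6, -282.8, 44.6]
tool_rot: [3.142, -0.0, 0.535]
force: [-0.6, 0.9, 5.5]
width: 7.5
gripper_force: 60.5
```

```bash
python3 - <<'E'
from h import *
go(460.3,-283,44,.534)
f=lambda im,x,y,w,h,k:cv2.resize(im[y:y+h,x:x+w,::-1],None,fx=k,fy=k,interpolation=cv2.INTER_CUBIC)
a=f(ctrl.get_image("side"),295,120,66,75,6);b=f(ctrl.get_image("top"),345,160,66,75,6)
cv2.imwrite("pics/c2.png",np.hstack([a,b]))
E
```

```text
t 3.73 pos [ 460.6 -282.8   44.6] rot [ 3.1415e+00 -2.0000e-04  5.3510e-01] F [-0.6  0.9  5.5] w 7.5
shift tool mm [-0.41  0.02  0.57] turn deg [ 0.   -0.01  0.07] | shift after turn [-0.41  0.02  0.57]
```

View pics/c2.png

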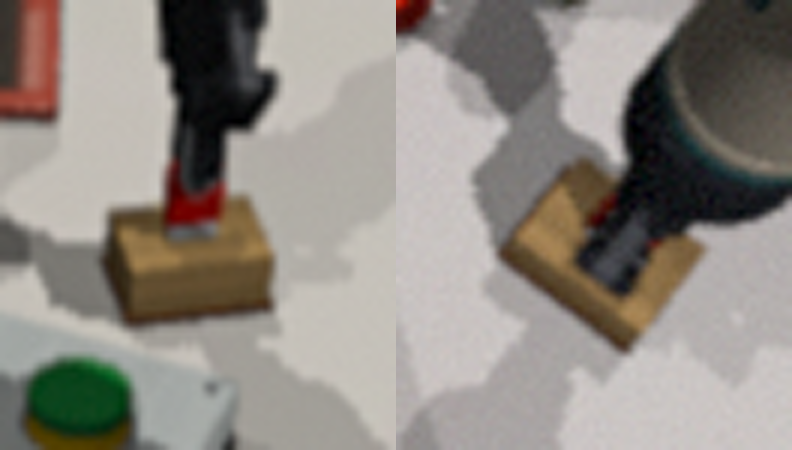

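Emit:
carry_out:
  deltas: [0,0,0,0,0,-0.005,1,0,0,0,0,0,-0.01,1,0,0,0,0,0,-0.015,1,0,0,0,0,0,-0.02,1,0,0,0,0,0,-0.03,1,0,0,0,0,0,-0.02,1,0,0,0,0,0,0,1]

```text
clock: 4.7
eef_pos: [461.9, -283.7, 146.4]
tool_rot: [3.138, -0.002, 0.535]
force: [0.7, -0.5, -1.7]
width: 7.5
gripper_force: 59.8
```

```bash
python3 - <<'E'
from h import *
go(474.6,8.3,140,1.474)
E
```

```text
t 4.7 pos [ 461.9 -283.7  146.4] rot [ 3.1376e+00 -2.3000e-03  5.3500e-01] F [ 0.7 -0.5 -1.7] w 7.5
shift tool mm [ 159.79 -244.7     5.82] turn deg [ 2.70e-01 -1.00e-02 -5.38e+01] | shift after turn [291.82 -15.54   6.43]
```

Emit:
carry_out:
  deltas: [0,0,-9,0,0,0,1,0,0,-9,0,0,0,1,0,0,-9,0,0,0,1,0,0,-9,0,0,0,1,0,0,-9,0,0,0,1,0,0,-8.8,0,0,0,1,0,0,0,0,0,0,1]

```text
clock: 5.58
eef_pos: [460.0, -282.7, 143.5]
tool_rot: [-3.141, -0.001, 1.472]
force: [-0.7, -0.2, -1.5]
width: 8.1
gripper_force: 59.8
```

Emit:
carry_out:
  deltas: [0,0,0,0.0324,-0.0017,0,1,0,0,0,0.0324,-0.0017,0,1,0,0,0,0.0324,-0.0017,0,1,0,0,0,0.0324,-0.0017,0,1,0,0,0,0.0324,-0.0017,0,1,0,0,0,0.0324,-0.0017,0,1,0,0,0,0.0324,-0.0017,0,1,0,0,0,0.0324,-0.0017,0,1,0,0,0,0.0324,-0.0017,0,1,0,0,0,0,0,0,1,0,0,0,0,0,0,1]

```text
clock: 6.95
eef_pos: [473.2, 8.2, 144.0]
tool_rot: [-3.141, 0.001, 1.472]
force: [-0.2, -0.7, -0.0]
width: 7.7
gripper_force: 59.8
```

```bash
python3 - <<'E'
from h import *
go(474.6,8.3,140,1.474)
s=ctrl.read_state()['eef_pos']; S=ctrl.get_image("side")[:,:,::-1].copy();T=ctrl.get_image("top")[:,:,::-1].copy()
cv2.imwrite("pics/s3.png",S);cv2.imwrite("pics/t3.png",T)
tip=[s[0],s[1],s[2]-31]
for n in("side","top"): print(n,proj(n,[s,tip]).round(1).tolist())
f=lambda im,c,k=8:cv2.resize(im[int(c[1])-30:int(c[1])+45,int(c[0])-25:int(c[0])+25],None,fx=k,fy=k,interpolation=cv2.INTER_CUBIC)
cs,ct=proj("side",[s])[0],proj("top",[s])[0]; print(cs.astype(int)-[25,30],ct.astype(int)-[25,30])
cv2.imwrite("pics/c3.png",np.hstack([f(S,cs),f(T,ct)]))
E
```

```text
t 6.95 pos [473.2   8.2 144. ] rot [-3.1410e+00  8.0000e-04  1.4722e+00] F [-0.2 -0.7 -0. ] w 7.7
shift tool mm [0.22 1.38 4.  ] turn deg [-0.03  0.04 -0.1 ] | shift after turn [0.21 1.38 4.  ]
side [[292.8, 190.8], [292.3, 200.6]]
top [[277.9, 224.3], [277.6, 226.8]]
[267 160] [252 194]
```

View pics/c3.png

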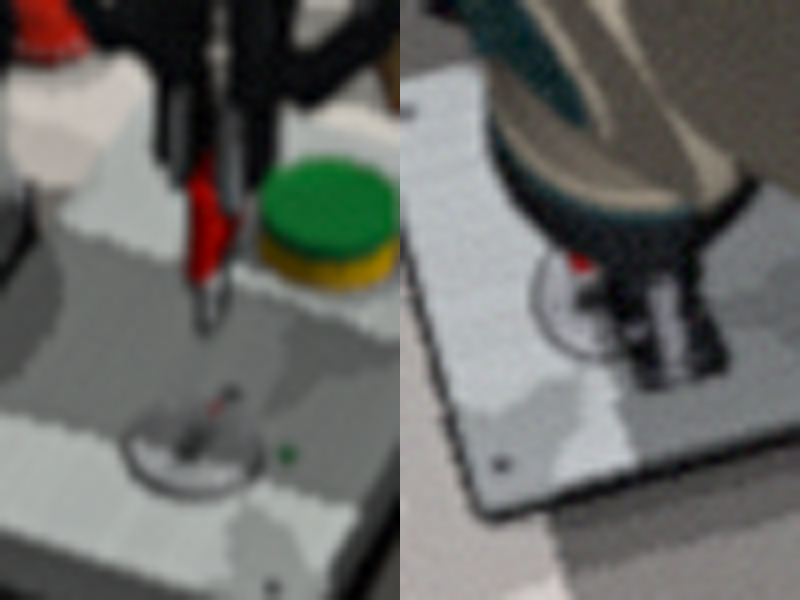

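The crop shows the key hanging clear of the worktop, with its tip at side px (292.4,200.8). The slot mouth is near side px (290.6,214.8). I'll work out the offset between them within this one camera.

```bash
python3 - <<'E'
from h import *
s=ctrl.read_state()['eef_pos']
print(plane("side",[(292.4,200.8)],s[2]-31)-s, plane("side",[(290.3,214.6),(291.1,215.1)],64))
S=cv2.imread("pics/s3.png"); z=S[206:224,280:303]; g=cv2.cvtColor(cv2.resize(z,None,fx=8,fy=8,interpolation=cv2.INTER_CUBIC),6)
# dark slot blob
m=cv2.inRange(g[32:112,40:136],0,75); n,l,st,c=cv2.connectedComponentsWithStats(m)
for i in range(1,n):
    if st[i,4]>60: p=(c[i]+[40,32]+.5)/8-.5+[280,206]; print(st[i],p,plane("side",[p],64))
r=S[170:206,280:305]; h=cv2.cvtColor(r,cv2.COLOR_BGR2HSV); k=cv2.inRange(h,(0,150,60),(8,255,255))|cv2.inRange(h,(172,150,60),(180,255,255))
ys,xs=np.nonzero(k)
for y in np.unique(ys): print(y+170,xs[ys==y].min()+280,xs[ys==y].max()+280,end="; ")
# predicted edges of bow bottom (z tip+27, +-15 in key x) and shoulder
print()
u=np.array([np.cos(1.472),np.sin(1.472),0]); b=s-[0,0,31]
for zz,w in((0,7),(22,12),(27,15)): print(zz,proj("side",[b+[0,0,zz]-w*u,b+[0,0,zz]+w*u]).round(1).tolist())
E
```

```text
[[ -0.44755774   1.2310979  -31.        ]] [[477.25425683   6.2344949   64.        ]
 [474.85709609   7.26807857  64.        ]]
[  31   21   43   40 1227] [290.98639976 214.54416259] [[475.72790013   5.4685655   64.        ]]
181 292 293; 182 291 293; 183 290 293; 184 291 293; 185 291 293; 186 291 294; 187 291 295; 188 291 295; 189 291 295; 190 291 295; 191 291 294; 192 291 294; 193 291 293; 194 291 292; 
0 [[293.5, 198.7], [291.2, 202.2]]
22 [[294.7, 190.5], [290.7, 196.5]]
27 [[295.3, 188.2], [290.2, 195.7]]
```

Emit:
carry_out:
  deltas: [0,0,0,-0.0005,0.0017,0.012,1,0,0,0,0,0,0.017,1,0,0,0,0,0,0.014,1,0,0,0,0,0,0,1,0,0,0,0,0,0.003,1,0,0,0,0,0,0.003,1,0,0,0,0,0,0,1]

```text
clock: 7.92
eef_pos: [475.2, 8.2, 95.3]
tool_rot: [3.141, 0.0, 1.474]
force: [-0.2, 0.7, -0.6]
width: 8.1
gripper_force: 59.8
```

```bash
python3 - <<'E'
from h import *
go(474.8,7.7,74.6,1.474)
E
```

```text
t 7.92 pos [475.2   8.2  95.3] rot [3.1414 0.     1.474 ] F [-0.2  0.7 -0.6] w 8.1
shift tool mm [-0.53 -0.37 20.69] turn deg [0.01 0.   0.  ] | shift after turn [-0.53 -0.36 20.69]
```

Emit:
carry_out:
  deltas: [0,0,0,0,0,0.002,1,0,0,0,0,0,0.002,1,0,0,0,0,0,0,1]

```text
clock: 8.3
eef_pos: [475.3, 8.2, 91.1]
tool_rot: [3.141, -0.0, 1.474]
force: [0.1, -0.1, -1.4]
width: 7.7
gripper_force: 59.8
```

Emit:
carry_out:
  deltas: [0,0,0,0,0,0.002,1,0,0,0,0,0,0.002,1,0,0,0,0,0,0,1]

```text
clock: 8.68
eef_pos: [475.2, 8.2, 87.1]
tool_rot: [-3.142, -0.0, 1.474]
force: [-0.2, 1.0, -0.9]
width: 7.7
gripper_force: 59.8
```

Emit:
carry_out:
  deltas: [0,0,0,0,0,0.002,1,0,0,0,0,0,0.002,1,0,0,0,0,0,0.002,1,0,0,0,0,0,0.002,1,0,0,0,0,0,0.002,1,0,0,0,0,0,0,1]

```text
clock: 9.43
eef_pos: [475.2, 8.2, 77.1]
tool_rot: [-3.142, -0.0, 1.474]
force: [0.1, -0.2, -1.3]
width: 7.9
gripper_force: 59.7
```

Emit:
carry_out:
  deltas: [0,0,0,0,0,0.001,1,0,0,0,0,0,0.001,1,0,0,0,0,0,0,1]

```text
clock: 9.8
eef_pos: [475.2, 8.2, 75.2]
tool_rot: [3.142, -0.0, 1.474]
force: [1.1, -0.1, -2.1]
width: 7.6
gripper_force: 59.8
```

Emit:
carry_out:
  deltas: [0,0,0,0,0,0.001,1,0,0,0,0,0,0,1]

```text
clock: 10.05
eef_pos: [475.3, 8.2, 74.5]
tool_rot: [3.141, 0.0, 1.474]
force: [-0.2, -0.5, 3.8]
width: 7.8
gripper_force: 60.3
```

Emit:
carry_out:
  deltas: [0,0,0,0,0,0.0005,1,0,0,0,0,0,0,1]

```text
clock: 10.3
eef_pos: [475.4, 8.2, 74.4]
tool_rot: [3.141, 0.0, 1.474]
force: [-1.8, 0.3, 9.5]
width: 7.8
gripper_force: 61.0
```

Emit:
carry_out:
  deltas: [0,0,6,0,0,0,1,0,0,6,0,0,0,1,0,0,6,0,0,0,1,0,0,6,0,0,0,1,0,0,6,0,0,0,1,0,0,6,0,0,0,1,0,0,0,0,0,0,1]

```text
clock: 11.18
eef_pos: [474.8, 8.4, 74.4]
tool_rot: [-3.141, 0.0, 0.845]
force: [-2.4, 0.6, 9.9]
width: 7.8
gripper_force: 61.1
```

```bash
python3 - <<'E'
from h import *
s=ctrl.read_state(); print(s['force'].round(1),s['torque'].round(3)); go(475.4,8.2,74.4,.07)
E
```

```text
[-2.4  0.6  9.9] [ 0.103  0.477 -0.032]
t 11.18 pos [474.8   8.4  74.4] rot [-3.1415e+00  3.0000e-04  8.4520e-01] F [-2.4  0.6  9.9] w 7.8
shift tool mm [ 0.22  0.6  -0.02] turn deg [-0.000e+00  2.000e-02  4.441e+01] | shift after turn [ 0.58  0.27 -0.02]
```

Emit:
carry_out:
  deltas: [0,0,6,0,0,0,1,0,0,6,0,0,0,1,0,0,6,0,0,0,1,0,0,6,0,0,0,1,0,0,6,0,0,0,1,0,0,6,0,0,0,1,0,0,5,0,0,0,1,0,0,0,0,0,0,1]

```text
clock: 12.18
eef_pos: [474.8, 8.4, 74.4]
tool_rot: [-3.141, 0.0, 0.13]
force: [-2.3, -0.1, 9.9]
width: 7.9
gripper_force: 61.2
```

```bash
python3 - <<'E'
from h import *
s=ctrl.read_state(); print(s['force'].round(1),s['torque'].round(3)); go(475.4,8.2,74.4,.07)
E
```

```text
[-2.3 -0.1  9.9] [ 0.016  0.38  -0.027]
t 12.18 pos [474.8   8.4  74.4] rot [-3.1413e+00  3.0000e-04  1.2960e-01] F [-2.3 -0.1  9.9] w 7.9
shift tool mm [0.56 0.27 0.  ] turn deg [-0.01  0.02  3.42] | shift after turn [0.57 0.24 0.  ]
```

Emit:
carry_out:
  deltas: [0,0,3,0,0,0,1,0,0,3,0,0,0,1,0,0,0,0,0,0,1]

```text
clock: 12.55
eef_pos: [474.9, 8.5, 74.4]
tool_rot: [-3.141, 0.0, 0.027]
force: [-2.7, 0.7, 10.1]
width: 7.8
gripper_force: 61.3
```

```bash
python3 - <<'E'
from h import *
s=ctrl.read_state(); print(s['force'].round(1),s['torque'].round(3)); go(475.4,8.2,74.4,.07)
E
```

```text
[-2.7  0.7 10.1] [-0.034  0.419  0.35 ]
t 12.55 pos [474.9   8.5  74.4] rot [-3.1413e+00  2.0000e-04  2.6900e-02] F [-2.7  0.7 10.1] w 7.8
shift tool mm [ 0.53  0.33 -0.01] turn deg [-0.02  0.01 -2.47] | shift after turn [ 0.51  0.36 -0.01]
```

Emit:
carry_out:
  deltas: [0,0,2.5,0,0,0,1,0,0,0,0,0,0,1]

```text
clock: 12.8
eef_pos: [474.9, 8.6, 74.4]
tool_rot: [-3.141, 0.0, -0.016]
force: [-1.8, 0.4, 10.3]
width: 7.8
gripper_force: 61.6
```

```bash
python3 - <<'E'
from h import *
s=ctrl.read_state(); print(s['force'].round(1),s['torque'].round(3)); go(475.4,8.2,74.4,.07)
E
```

```text
[-1.8  0.4 10.3] [-0.027  0.433  0.632]
t 12.8 pos [474.9   8.6  74.4] rot [-3.1414e+00  2.0000e-04 -1.5500e-02] F [-1.8  0.4 10.3] w 7.8
shift tool mm [ 0.49  0.38 -0.02] turn deg [-0.01  0.01 -4.9 ] | shift after turn [ 0.45  0.42 -0.02]
```

Emit:
carry_out:
  deltas: [0,0,-3.5,0,0,0,1,0,0,0,0,0,0,-1,0,0,0,0,0,0,-1,0,0,0,0,0,0,-1,0,0,0,0,0,0,-1,0,0,0,0,0,0,-1,0,0,0,0,0,0,-1]

```text
clock: 13.68
eef_pos: [475.2, 8.2, 73.7]
tool_rot: [3.142, -0.0, 0.043]
force: [0.6, 0.7, -1.2]
width: 85.5
gripper_force: 0.0
```

Emit:
carry_out:
  deltas: [0,0,0,0,0,-0.01,-1,0,0,0,0,0,-0.02,-1,0,0,0,0,0,-0.03,-1,0,0,0,0,0,-0.03,-1,0,0,0,0,0,0,-1,0,0,0,0,0,0,-1]

```text
clock: 14.42
eef_pos: [474.8, 8.3, 163.7]
tool_rot: [-3.141, 0.0, 0.043]
force: [0.1, 0.4, -0.4]
width: 85.4
gripper_force: 0.0
```

```bash
python3 - <<'E'
from h import *
go(464.3,-100.2,110,0)
S=ctrl.get_image("side")[:,:,::-1].copy();T=ctrl.get_image("top")[:,:,::-1].copy()
f=lambda im,x,y,k=5:cv2.resize(im[y:y+100,x:x+80],None,fx=k,fy=k,interpolation=cv2.INTER_CUBIC)
cv2.imwrite("pics/c4.png",np.hstack([f(S,255,150),f(T,245,165)]))
E
```

```text
t 14.43 pos [474.8   8.3 163.7] rot [-3.1414e+00  2.0000e-04  4.2900e-02] F [ 0.1  0.4 -0.4] w 85.4
shift tool mm [-15.12 107.95  53.65] turn deg [-0.01  0.01  2.46] | shift after turn [-10.48 108.49  53.67]
```

View pics/c4.png

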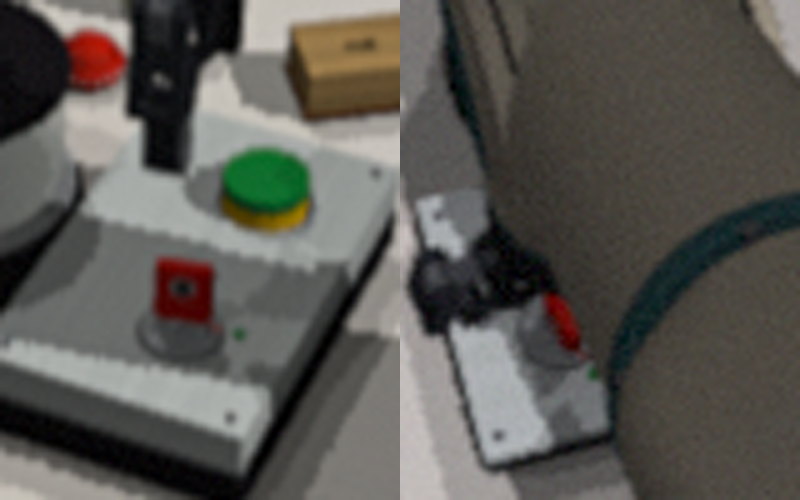

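The side view shows the key upright and seated in the switch at about (292,208). The pointer is at the green dot near (302,216) and the fingers are clear. Next comes the button, with the fingers shut.

Emit:
carry_out:
  deltas: [0,0,0,-0.003,0.0216,0,1,0,0,0,-0.003,0.0216,0,1,0,0,0,-0.003,0.0216,0,1,0,0,0,-0.003,0.0216,0,1,0,0,0,-0.003,0.0216,0,1,0,0,0,0,0,0.02,1,0,0,0,0,0,0.03,1,0,0,0,0,0,0.02,1,0,0,0,0,0,0,1,0,0,0,0,0,0,1]

```text
clock: 15.78
eef_pos: [464.9, -100.5, 93.8]
tool_rot: [3.142, 0.0, 0.043]
force: [0.4, 0.2, -0.5]
width: -0.2
gripper_force: 0.0
```

```bash
python3 - <<'E'
from h import *
go(464.3,-100.2,80,0)
E
```

```text
t 15.78 pos [ 464.9 -100.5   93.8] rot [3.1415e+00 2.0000e-04 4.2700e-02] F [ 0.4  0.2 -0.5] w -0.2
shift tool mm [-0.56 -0.3  13.83] turn deg [0.   0.01 2.45] | shift after turn [-0.57 -0.27 13.83]
```

Emit:
carry_out:
  deltas: [0,0,0,-0.0005,0,0.008,1,0,0,0,0,0,0.004,1,0,0,0,0,0,0,1,0,0,0,0,0,0,1]

```text
clock: 16.27
eef_pos: [464.4, -100.4, 81.8]
tool_rot: [3.142, -0.0, 0.043]
force: [-0.4, 0.8, 0.1]
width: -0.3
gripper_force: 0.0
```

Emit:
carry_out:
  deltas: [0,0,0,0,0,0.002,1,0,0,0,0,0,0,1,0,0,0,0,0,0,1]

```text
clock: 16.65
eef_pos: [464.3, -100.4, 79.7]
tool_rot: [3.142, -0.0, 0.043]
force: [0.4, 0.6, 0.9]
width: 0.0
gripper_force: 0.0
```

Emit:
carry_out:
  deltas: [0,0,0,0,0,0.002,1,0,0,0,0,0,0,1,0,0,0,0,0,0,1]

```text
clock: 17.02
eef_pos: [464.3, -100.4, 77.7]
tool_rot: [-3.142, 0.0, 0.043]
force: [0.3, -0.8, 0.4]
width: 0.0
gripper_force: 0.0
```

Emit:
carry_out:
  deltas: [0,0,0,0,0,0.002,1,0,0,0,0,0,0,1,0,0,0,0,0,0,1]

```text
clock: 17.4
eef_pos: [464.3, -100.4, 75.7]
tool_rot: [3.142, -0.0, 0.043]
force: [-0.1, 0.8, 1.1]
width: 0.4
gripper_force: 0.0
```

Emit:
carry_out:
  deltas: [0,0,0,0,0,0.001,1,0,0,0,0,0,0,1,0,0,0,0,0,0,1]

```text
clock: 17.77
eef_pos: [464.3, -100.4, 74.7]
tool_rot: [-3.142, 0.0, 0.043]
force: [0.2, -0.8, 0.1]
width: 0.2
gripper_force: 0.0
```

Emit:
carry_out:
  deltas: [0,0,0,0,0,0.001,1,0,0,0,0,0,0,1,0,0,0,0,0,0,1]

```text
clock: 18.15
eef_pos: [464.3, -100.4, 73.7]
tool_rot: [3.142, 0.0, 0.043]
force: [-0.0, 0.4, 0.4]
width: -0.1
gripper_force: 0.0
```

```bash
python3 - <<'E'
from h import *
for i in range(4):
    S=ctrl.get_image("side")[:,:,::-1].copy(); print(ctrl.read_state()['force'].round(2))
f=lambda im,x,y,k=8:cv2.resize(im[y:y+60,x:x+80],None,fx=k,fy=k,interpolation=cv2.INTER_CUBIC)
cv2.imwrite("pics/c5.png",f(S,270,150))
go(464.3,-100.2,70,0)
E
```

```text
[-0.71  0.54 -0.21]
[-0.29  0.49 -0.12]
[-0.25  0.19 -0.25]
[-0.77 -0.07 -0.19]
t 18.35 pos [ 464.3 -100.4   73.7] rot [ 3.1416e+00 -1.0000e-04  4.2900e-02] F [-0.8 -0.1 -0.2] w -0.1
shift tool mm [-0.03 -0.16  3.73] turn deg [ 0.   -0.    2.46] | shift after turn [-0.03 -0.16  3.73]
```

View pics/c5.png

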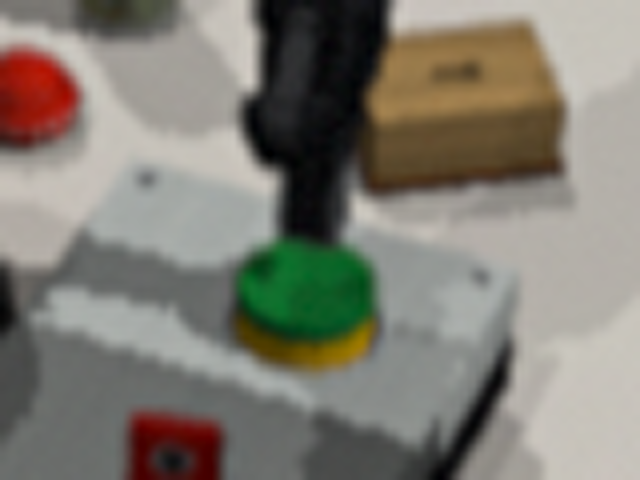

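The side crop shows the shut fingertips still above the cap: tip at about (309,180), cap centre at (308,186). I'll keep descending and feel for contact.

```bash
python3 - <<'E'
from h import *
for z in(73.7,78,86,90,94): print(z,proj("side",[(464.3,-100.4,z)]).round(1))
E
```

```text
73.7 [[307.9 186.4]]
78 [[307.9 185.1]]
86 [[308.1 182.7]]
90 [[308.2 181.5]]
94 [[308.3 180.3]]
```

Emit:
carry_out:
  deltas: [0,0,0,0,0,0.002,1,0,0,0,0,0,0,1,0,0,0,0,0,0,1]

```text
clock: 18.73
eef_pos: [464.3, -100.4, 71.7]
tool_rot: [-3.142, 0.0, 0.043]
force: [0.7, 0.1, -1.1]
width: 0.0
gripper_force: 0.0
```

Emit:
carry_out:
  deltas: [0,0,0,0,0,0.002,1,0,0,0,0,0,0,1,0,0,0,0,0,0,1]

```text
clock: 19.1
eef_pos: [464.3, -100.4, 69.7]
tool_rot: [-3.142, 0.0, 0.043]
force: [-0.3, -0.6, 0.1]
width: 0.3
gripper_force: 0.0
```

```bash
python3 - <<'E'
from h import *
S=ctrl.get_image("side"); 
for y in range(172,200): print(y,S[y,304:314:3].tolist())
E
```

```text
172 [[76, 76, 73], [7, 9, 10], [10, 10, 7], [81, 82, 83]]
173 [[122, 121, 117], [6, 9, 12], [14, 12, 15], [90, 91, 91]]
174 [[130, 131, 127], [4, 3, 7], [12, 12, 13], [107, 107, 104]]
175 [[121, 125, 123], [9, 9, 14], [16, 21, 22], [118, 116, 114]]
176 [[111, 115, 114], [12, 12, 13], [23, 23, 26], [117, 116, 113]]
177 [[104, 108, 107], [8, 9, 9], [22, 20, 22], [114, 115, 114]]
178 [[106, 109, 107], [8, 11, 11], [20, 21, 22], [113, 115, 115]]
179 [[101, 104, 102], [8, 7, 8], [18, 17, 21], [116, 123, 119]]
180 [[72, 96, 76], [11, 20, 18], [25, 23, 26], [93, 120, 100]]
181 [[29, 92, 46], [31, 61, 39], [31, 44, 36], [52, 107, 65]]
182 [[13, 81, 33], [27, 93, 44], [27, 78, 40], [22, 101, 44]]
183 [[6, 74, 29], [17, 103, 41], [18, 94, 41], [10, 98, 37]]
184 [[13, 81, 35], [12, 104, 42], [12, 89, 36], [10, 90, 37]]
185 [[8, 100, 40], [15, 99, 39], [8, 83, 33], [11, 83, 35]]
186 [[14, 111, 45], [15, 93, 38], [4, 87, 35], [10, 80, 31]]
187 [[16, 110, 45], [15, 92, 37], [11, 92, 37], [6, 81, 33]]
188 [[15, 111, 46], [15, 92, 38], [10, 91, 37], [12, 90, 37]]
189 [[16, 99, 41], [9, 90, 36], [14, 93, 39], [3, 91, 36]]
190 [[4, 70, 27], [11, 80, 31], [10, 88, 36], [11, 84, 34]]
191 [[21, 47, 18], [4, 64, 25], [10, 76, 33], [51, 81, 27]]
192 [[57, 53, 8], [41, 60, 22], [47, 72, 23], [107, 98, 0]]
193 [[77, 61, 0], [88, 74, 5], [105, 87, 0], [140, 112, 0]]
194 [[83, 65, 3], [104, 80, 0], [129, 100, 0], [147, 116, 11]]
195 [[99, 90, 64], [107, 88, 32], [129, 103, 28], [134, 117, 79]]
196 [[132, 133, 128], [122, 114, 94], [127, 117, 93], [129, 130, 121]]
197 [[160, 165, 162], [138, 140, 134], [130, 133, 128], [136, 141, 139]]
198 [[162, 168, 165], [156, 160, 158], [135, 139, 137], [137, 141, 139]]
199 [[130, 134, 132], [160, 165, 163], [137, 141, 139], [137, 141, 138]]
```

Emit:
carry_out:
  deltas: [0,0,0,0,0,0.002,1,0,0,0,0,0,0.002,1,0,0,0,0,0,0,1,0,0,0,0,0,0,1]

```text
clock: 19.65
eef_pos: [464.3, -100.4, 65.7]
tool_rot: [3.142, 0.0, 0.043]
force: [-0.1, 0.1, -0.3]
width: -0.2
gripper_force: 0.0
```

Emit:
carry_out:
  deltas: [0,0,0,0,0,0.002,1,0,0,0,0,0,0,1,0,0,0,0,0,0,1]

```text
clock: 20.02
eef_pos: [464.3, -100.4, 63.7]
tool_rot: [3.142, 0.0, 0.043]
force: [0.3, 0.2, -0.4]
width: -0.2
gripper_force: 0.0
```

Emit:
carry_out:
  deltas: [0,0,0,0,0,0.002,1,0,0,0,0,0,0,1,0,0,0,0,0,0,1]

```text
clock: 20.4
eef_pos: [464.3, -100.4, 61.7]
tool_rot: [-3.142, 0.0, 0.043]
force: [0.1, 0.5, 1.0]
width: 0.2
gripper_force: 0.0
```

Emit:
carry_out:
  deltas: [0,0,0,0,0,0.001,1,0,0,0,0,0,0,1,0,0,0,0,0,0,1]

```text
clock: 20.78
eef_pos: [464.3, -100.4, 60.7]
tool_rot: [-3.142, -0.0, 0.043]
force: [0.0, 0.7, 0.1]
width: 0.1
gripper_force: 0.0
```

Emit:
carry_out:
  deltas: [0,0,0,0,0,0.001,1,0,0,0,0,0,0,1,0,0,0,0,0,0,1]

```text
clock: 21.15
eef_pos: [464.3, -100.4, 59.7]
tool_rot: [3.142, 0.0, 0.043]
force: [0.4, -0.4, -0.2]
width: 0.4
gripper_force: 0.0
```

```bash
python3 - <<'E'
from h import *
S=ctrl.get_image("side")[:,:,::-1]; print(S[176:192,307:311,::-1].mean(1).round().tolist(), ctrl.read_state()['force'])
f=lambda im,x,y,k=8:cv2.resize(im[y:y+60,x:x+80],None,fx=k,fy=k,interpolation=cv2.INTER_CUBIC)
cv2.imwrite("pics/c6.png",f(S,270,150))
E
```

```text
[[10.0, 10.0, 11.0], [10.0, 12.0, 13.0], [12.0, 13.0, 15.0], [13.0, 14.0, 16.0], [13.0, 14.0, 14.0], [13.0, 14.0, 16.0], [13.0, 12.0, 14.0], [21.0, 21.0, 22.0], [33.0, 36.0, 35.0], [26.0, 53.0, 32.0], [15.0, 76.0, 32.0], [9.0, 87.0, 35.0], [12.0, 91.0, 37.0], [11.0, 92.0, 37.0], [9.0, 86.0, 34.0], [4.0, 70.0, 28.0]] [ 0.00878671  0.77682809 -0.05599686]
```

View pics/c6.png

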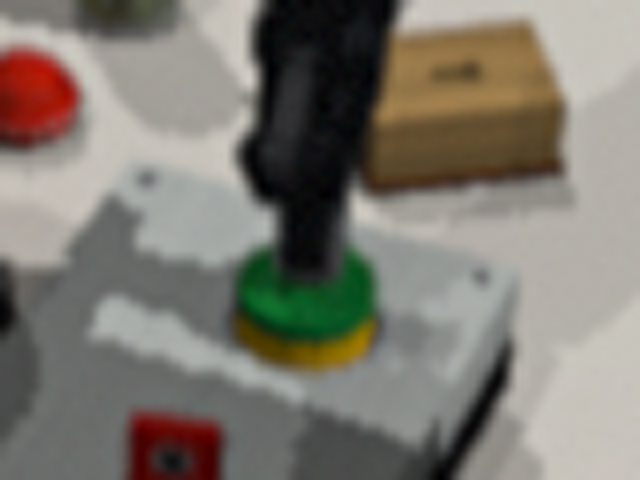

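The fingertips now overlap the cap, with their tip at about row 185, so contact is near.

Emit:
carry_out:
  deltas: [0,0,0,0,0,0.001,1,0,0,0,0,0,0,1,0,0,0,0,0,0,1]

```text
clock: 21.58
eef_pos: [464.3, -100.4, 58.7]
tool_rot: [-3.142, -0.0, 0.043]
force: [-0.2, -0.2, 0.5]
width: 0.2
gripper_force: 0.0
```

Emit:
carry_out:
  deltas: [0,0,0,0,0,0.001,1,0,0,0,0,0,0,1,0,0,0,0,0,0,1]

```text
clock: 21.95
eef_pos: [464.3, -100.4, 57.7]
tool_rot: [3.142, 0.0, 0.043]
force: [-0.0, 0.7, 0.1]
width: 0.2
gripper_force: 0.0
```

Emit:
carry_out:
  deltas: [0,0,0,0,0,0.001,1,0,0,0,0,0,0,1,0,0,0,0,0,0,1]

```text
clock: 22.32
eef_pos: [464.3, -100.4, 56.7]
tool_rot: [-3.142, 0.0, 0.043]
force: [-0.2, 0.9, 0.1]
width: -0.1
gripper_force: 0.0
```

Emit:
carry_out:
  deltas: [0,0,0,0,0,0.001,1,0,0,0,0,0,0,1,0,0,0,0,0,0,1]

```text
clock: 22.7
eef_pos: [464.3, -100.4, 55.7]
tool_rot: [-3.142, 0.0, 0.043]
force: [0.2, 0.5, -0.2]
width: 0.0
gripper_force: 0.0
```

Emit:
carry_out:
  deltas: [0,0,0,0,0,0.001,1,0,0,0,0,0,0,1,0,0,0,0,0,0,1]

```text
clock: 23.08
eef_pos: [464.4, -100.4, 54.9]
tool_rot: [-3.142, -0.0, 0.043]
force: [0.6, 0.0, 3.9]
width: 0.2
gripper_force: 1.9
```

Emit:
carry_out:
  deltas: [0,0,0,0,0,0.001,1,0,0,0,0,0,0,1,0,0,0,0,0,0,1]

```text
clock: 23.45
eef_pos: [464.4, -100.4, 53.8]
tool_rot: [3.142, -0.0, 0.043]
force: [-1.2, -0.3, 4.2]
width: -0.1
gripper_force: 2.2
```

```bash
cat >> h.py <<'E'
def btn():
    S=ctrl.get_image("side"); h=cv2.cvtColor(S[170:206,290:325],cv2.COLOR_RGB2HSV)
    y=cv2.inRange(h,(18,120,50),(32,255,255)); g=cv2.inRange(h,(45,100,30),(85,255,255)); s=ctrl.read_state()
    gy=np.nonzero(g)[0]; print("yellow",int((y>0).sum()),"green",int((g>0).sum()),"green bottom row",gy.max()+170,"z",s['eef_pos'][2].round(2),"F",s['force'].round(2))
    print(S[178:198,307:311].mean(1).round()[:, :2].astype(int).tolist())
    return S
E
python3 -c "
from h import *
btn()"
```

```text
yellow 56 green 120 green bottom row 192 z 53.76 F [-1.66  1.17  4.74]
[[10, 11], [10, 12], [14, 14], [15, 13], [14, 14], [15, 15], [15, 16], [22, 24], [34, 50], [27, 74], [13, 86], [12, 91], [10, 90], [7, 74], [20, 62], [63, 68], [104, 84], [119, 96], [126, 116], [133, 135]]
```

Contact is at z≈55.0, with 4 N needed to start the button. Half travel should be at z≈47, with about 8 N.

Emit:
carry_out:
  deltas: [0,0,0,0,0,0.001,1,0,0,0,0,0,0.001,1,0,0,0,0,0,0,1,0,0,0,0,0,0,1]

```text
clock: 24.0
eef_pos: [464.4, -100.4, 51.7]
tool_rot: [3.142, -0.0, 0.043]
force: [-0.7, -0.3, 6.0]
width: 0.2
gripper_force: 2.7
```

```bash
python3 -c "
from h import *
btn();F=[]
for i in range(4): ctrl.get_image('top');F.append(ctrl.read_state()['force'][2])
print(np.mean(F))"
```

```text
yellow 46 green 124 green bottom row 193 z 51.73 F [-1.36 -1.07  5.83]
[[10, 12], [9, 10], [14, 14], [14, 15], [15, 16], [16, 17], [14, 15], [19, 17], [28, 34], [30, 60], [20, 81], [14, 90], [10, 92], [9, 86], [6, 72], [37, 64], [86, 76], [114, 94], [127, 116], [134, 134]]
5.448311080443046
```

Emit:
carry_out:
  deltas: [0,0,0,0,0,0.001,1,0,0,0,0,0,0.001,1,0,0,0,0,0,0.001,1,0,0,0,0,0,0,1,0,0,0,0,0,0,1]

```text
clock: 24.88
eef_pos: [464.4, -100.4, 48.8]
tool_rot: [3.142, -0.0, 0.043]
force: [-2.1, 0.5, 6.7]
width: -0.2
gripper_force: 3.4
```

```bash
python3 -c "
from h import *
btn();F=[]
for i in range(5): ctrl.get_image('top');F.append(ctrl.read_state()['force'][2])
print(np.mean(F))"
```

```text
yellow 30 green 119 green bottom row 193 z 48.84 F [-0.92  0.12  6.45]
[[11, 12], [9, 9], [10, 11], [14, 15], [14, 15], [15, 16], [17, 17], [16, 14], [21, 19], [28, 38], [28, 68], [20, 84], [12, 90], [9, 90], [10, 84], [6, 68], [45, 65], [99, 86], [125, 116], [134, 135]]
6.860082260191454
```

Emit:
carry_out:
  deltas: [0,0,0,0,0,0.001,1,0,0,0,0,0,0.001,1,0,0,0,0,0,0,1,0,0,0,0,0,0,1]

```text
clock: 25.68
eef_pos: [464.4, -100.4, 46.9]
tool_rot: [3.142, -0.0, 0.043]
force: [-0.1, 0.5, 7.0]
width: -0.3
gripper_force: 3.9
```

```bash
python3 -c "
from h import *
S=btn();F=[]
for i in range(10): S=ctrl.get_image('side');s=ctrl.read_state();F.append([s['force'][2],s['gripper_force']])
print(np.mean(F,0),s['eef_pos'])
cv2.imwrite('pics/c7.png',cv2.resize(S[150:225,270:350,::-1],None,fx=8,fy=8,interpolation=cv2.INTER_CUBIC))"
```

```text
yellow 18 green 122 green bottom row 194 z 46.93 F [-1.5  -0.01  7.77]
[[8, 8], [9, 8], [8, 9], [10, 11], [16, 17], [14, 15], [16, 16], [17, 18], [16, 16], [23, 24], [35, 49], [28, 76], [12, 87], [11, 91], [11, 90], [6, 76], [20, 61], [66, 74], [112, 111], [134, 135]]
[7.70731786 3.88907308] [ 464.38420585 -100.41788081   46.94352253]
```

View pics/c7.png

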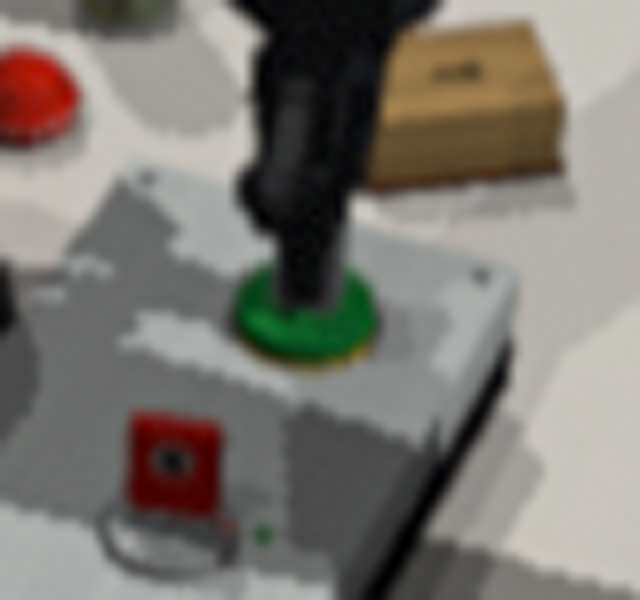

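The yellow band is down to a sliver at about (310,195), with 7.7 N on the tool. I'll nudge it 0.4 mm deeper, then hold.

Emit:
carry_out:
  deltas: [0,0,0,0,0,0.0004,1,0,0,0,0,0,0,1,0,0,0,0,0,0,1,0,0,0,0,0,0,1,0,0,0,0,0,0,1,0,0,0,0,0,0,1,0,0,0,0,0,0,1,0,0,0,0,0,0,1,0,0,0,0,0,0,1,0,0,0,0,0,0,1,0,0,0,0,0,0,1,0,0,0,0,0,0,1]

```text
clock: 27.72
eef_pos: [464.4, -100.4, 46.6]
tool_rot: [-3.142, -0.0, 0.043]
force: [-1.1, -0.0, 6.8]
width: 0.1
gripper_force: 4.0
```

Emit:
carry_out:
  deltas: [0,0,0,0,0,0,1,0,0,0,0,0,0,1,0,0,0,0,0,0,1,0,0,0,0,0,0,1,0,0,0,0,0,0,1,0,0,0,0,0,0,1,0,0,0,0,0,0,1,0,0,0,0,0,0,1,0,0,0,0,0,0,1,0,0,0,0,0,0,1,0,0,0,0,0,0,1,0,0,0,0,0,0,1]

```text
clock: 29.22
eef_pos: [464.4, -100.4, 46.5]
tool_rot: [-3.142, -0.0, 0.043]
force: [-1.5, 0.6, 8.2]
width: 0.2
gripper_force: 4.0
```

```bash
python3 -c "
from h import *
F=[]
for i in range(10): ctrl.get_image('side');s=ctrl.read_state();F.append([s['force'][2],s['gripper_force']])
print(np.mean(F,0),s['eef_pos'],s['clock']); btn()"
```

```text
[7.9040275  3.98466858] [ 464.38844095 -100.42021726   46.54632915] 29.725
yellow 13 green 124 green bottom row 194 z 46.56 F [-1.56  0.51  8.02]
[[11, 11], [6, 8], [10, 10], [12, 13], [14, 14], [14, 15], [17, 18], [15, 16], [18, 17], [24, 25], [34, 48], [26, 74], [15, 86], [12, 91], [10, 89], [5, 75], [14, 62], [58, 72], [111, 111], [134, 135]]
```

The button has been held for over 3 s at about 8 N, which is half travel, so I'm handing in.

```bash
python3 -c "
from cell import ctrl
print(ctrl.finish_job())"
```

```text
the job is handed in; nothing more can be done
None
```

The job is handed in at about 30 s of the 72 s allowed: the key is fully home, turned to its stop and left in the switch, and the green button is held at about half travel (about 8 N, never bottomed).

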